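# Lift the resin tin off the bench scale by its bail

## Task

The tin on the bench scale has been weighed: clear the scale. Raise the tin's folded-down wire bail upright while the tin stays standing on the scale, then lift the tin by the bail, carry it upright round the other things on the bench without disturbing them, and set it gently down, flat inside the rim of the round drip saucer.

Things in the scene. Friction and masses are not known exactly. Their poses are not given: they have to be found in the camera images.
- tin: closed steel lever-lid tin with a plain paper label, the only one with a wire bail; 95 mm diameter, 118 mm high, 0.4 to 0.85 kg, too wide for most grippers, standing loose on the scale's platter. Origin: centre of its underside; z up its axis. The bail's two ears are 100 mm above the underside, at y = +52 and y = -52 mm (104 mm over the bail wire at the ears, 110 mm overall). At joint bail = 0 the bail points along the tin's x axis.
- bail (a joint): hinge of the bail at the tin's ears (axis along the tin's y, 100 mm above its underside), rad: 0 = bail level, pointing out along the tin's x; pi/2 = upright over the tin; negative = hanging below level; limits -0.45 and 3.59. Starts folded down on the x side, between -0.1 and 0.45 (a few degrees below to 25 degrees above level). It is stiff enough (about 0.05 N m) to stay where it is left.
- bail_grip (a point): centre of the black plastic roller grip at the crown of the bail: a cylinder 16 mm in diameter and 70 mm long that turns easily on the wire (a tin hanging from it can swing about it, once in 0.8 s, and settles in some seconds). The wire is 4.4 mm thick. This point is 92 mm from the hinge axis, on the bail's middle line. Axes are the bail's: x from the hinge towards the grip, y along the roller. With the bail level, 36 mm is free between the roller and the tin's wall.
- scale: bench scale, fixed, grey housing with a steel platter 170 x 170 mm whose flat top is 55 mm above the bench; housing 225 (x) x 190 (y) mm, 38 mm high, reaching from x = -135 to +90 mm, its small display on the -x side. Origin: on the bench under the platter's centre; z up.
- saucer: round sheet-metal drip saucer, fixed to the bench: floor 3 mm above the bench, inside radius 57 mm at the floor, widening to 64 mm at the rim, 14 mm high, outside radius 67 mm. Origin: centre of its underside, on the bench.
- spray: spray bottle, 74 mm diameter, 226 mm high, its trigger head reaching 55 mm from its axis along its -x; loose, to be left alone. Origin: centre of its underside.
- brushpot: metal pot of brushes, 80 mm diameter, 231 mm high over the brushes, which lean out to 43 mm from its axis; loose, to be left alone. Origin: centre of its underside.
- spool: spool of solder, 72 mm diameter, 60 mm high; loose, to be left alone. Origin: centre of its underside.
- board: board of finish samples, 240 mm wide (y), 120 mm high, leaning back on a foot, 100 mm deep; loose, to be left alone. Origin: on the bench, at the middle of its lower front edge; it extends from about x = -10 to +95 mm.

How it is judged (in metres and radians):
On the way, in this order (a step that is already met when the one before it is completed fails the run):
1. the bail stands upright (within 0.25 rad) while the tin still stands flat on the scale's platter (value of joint bail between 1.32 and 1.82 rad and z of tin in the frame of scale between 0.05 and 0.059 m and angle between tin's own z axis and vertical below 0.07 rad), for 0.1 s.
2. the tin hangs by its upright bail, at least 15 mm clear of the platter (z of tin in the frame of scale above 0.07 m and contact force between tin and scale below 0.1 N and value of joint bail between 1.1 and 2.04 rad and angle between tin's own z axis and vertical below 0.3 rad), for 0.2 s.
At the end, for the whole second after the job is handed in: The tin stands in the drip saucer, flat on its floor inside the rim (axis within 14 mm of the saucer's centre, underside within 3 mm of its floor, upright within 0.05 rad), at rest and released. The bail may stay up or fold down (horizontal distance between tin and saucer below 0.014 m and z of tin in the frame of saucer below 0.006 m and angle between tin's own z axis and vertical below 0.05 rad and linear speed of tin below 0.02 m/s); the robot touches nothing.
It fails at once if the tin is tipped by more than 0.4 rad (angle between tin's own z axis and vertical above 0.4 rad).
It fails at once if the tin is dropped or banged into the saucer (over 40 N between them) (contact force between tin and saucer above 40 N).
It fails at once if the spray bottle is shifted by more than 20 mm or tipped (distance of spray from where it was at the start of the episode above 0.02 m or angle between spray's own z axis and vertical above 0.25 rad).
It fails at once if the brush pot is shifted by more than 20 mm or tipped (distance of brushpot from where it was at the start of the episode above 0.02 m or angle between brushpot's own z axis and vertical above 0.25 rad).
It fails at once if the spool or the sample board is shifted by more than 20 mm (distance of any of spool, board from where it was at the start of the episode above 0.02 m).
It also fails if it takes over 61 s, if anything falls off the work surface, if the arm or the gripper's body presses on something with over 40 N, if the wrist force passes 120 N, or if a joint passes its speed limit or range.

## Robot

A 7-joint arm with a two-finger parallel gripper is mounted at the origin on the work surface. World frame = base frame: x ahead of the robot, y to its left, z up, the work surface at z = 0. Lengths are in m, angles in degrees, forces in N, time in s.
With the tool pointing down it reaches from about 0.425 to 0.875 m from the base axis. Payload 4.7 kg.
Tool frame: the origin (TCP) lies between the finger pads; the fingertips stand 11 mm ahead of it and the grasp point (between the pads) lies 8 mm behind it (env.tcp_to_tips is the distance from the TCP to the fingertips, in m); z points along the fingers, y is the line along which they close (so a half turn about z gives the same grasp; the last joint's range is limited). The gripper opens to 87 mm and grips with 3 to 60 N. Pads are 19 mm wide; open, the fingers measure 117 mm over their backs; the gripper's body (75 mm by 190 mm) begins 51 mm behind the grasp point.
Start: joints at [0.808, 18.392, -4.016, 83.108, 1.295, 78.541, -3.26], TCP at [0.65, -0, 0.234] pointing down, gripper open.
Joint ranges: [-163.93, 163.93], [-17.29, 119.83], [-79.2, 71.16], [3.27, 140.29], [-89.18, 269.18], [5.43, 117.66], [-154.24, 154.24]. Speed limits (degrees/s): [147.25, 147.25, 180, 180, 180, 180, 180].

## Interface

Orientations are given as [roll, pitch, yaw] about the fixed x, y, z axes, in that order (R = Rz(yaw) Ry(pitch) Rx(roll)).
In Python, from cell import env, viewer gives the robot as it stands.
- The arm moves only by the tool step_arm, never from a script. Its arguments are lists of equal length, an entry for each row: "delta_pos": the shift along the tool's x, y, z in units of 0.2 m (1.0 is 0.2 m), a list of three; "rot": the turn, a rotation vector about the tool's x, y, z in units of 1.5 rad (1.0 is 1.5 rad), a list of three; "gripper": the gripper command: -1 is shut, 1 is fully open, values between are in proportion. A call has 1 to 20 rows; each row is the pose to reach, as a shift and turn from the pose commanded when the call began, along the tool's axes at that moment; what a row does not reach only later rows make up. A row lasts 1/8 s, in which the tool goes at most 62.5 mm and 10.7 degrees, less where a joint would pass 70% of its speed; a pose out of reach is approached as far as the arm can. A call with a number of a shift or a turn outside -1 to 1 is refused whole. A call with a gripper value outside its range is refused whole. The fingers move at their own pace and stop on an object; "squeeze" is the grip in N (left out, the last holds). Time passes only in rows, so rows that repeat a pose let the fingers close. It gives the time, the measured TCP pose, the force, the opening and the grip force at its end, in the units of the state.
- env.get_obs(): the state, without advancing time (a new reading comes with each control period).
- viewer.read_camera(name): name is "scene" or "side" or "wrist"; returns a dict with "img" (384x512x3 uint8, red, green, blue), "fx", "fy", "cx", "cy" (pixels), "pose" (4x4, takes a point from camera to world coordinates). Camera axes: x right, y down, z forward; pixel columns grow to the right and rows downward; lengths in m; the calibration is good to about 2 mm. A picture is of the moment at which its call begins. There is no depth.
- env.sign_off(): hands the job in; it is judged then, once.
The state is a dict: "time_s": time; "qpos": joint angles; "joint_velocities": joint speeds; "effort": joint torques, N m; "tool_pos": TCP position; "tool_rot": TCP orientation; "force": force on the tool from outside, world axes, zero at the start; "wrist_torque": the same for the moment, N m; "grip_width": finger opening in m; "grasp_force": force on a finger pad.
Only numpy, scipy, OpenCV 4.12 (cv2) and the standard library are available. Lean on these libraries where they do the work, as an engineer would, in place of code of your own. Each camera call takes 0.05 s, during which the arm holds its last target. There are 200 camera calls.

## Working session

There is one attempt and no reset: what is moved stays moved. The work goes in short steps, Python scripts to look and compute and a tool call to move; the robot and the scene stay as the last step left them, time stands still between calls to the robot, and variables do not carry over. Pictures are saved under pics/ and viewed, at most 10 in all, crops included, and the job is handed in when it is done.

Besides the shell and the picture viewer there is one more tool, called after "Request:" by a JSON object that holds its "method" and its "body". step_arm: Moves the arm, as the interface text tells. Shifts and turns lie within -1 to 1; 1 stands for 0.2 m of shift or 1.5 rad of turn. Its arguments: {"type":"object","properties":{"delta_pos":{"type":"array"},"rot":{"type":"array"},"gripper":{"type":"array"},"squeeze":{"type":"number"}},"required":["delta_pos","rot","gripper"]}

```bash
ls; mkdir -p pics
python3 - <<'E'
from cell import env, viewer
import cv2,numpy as np,pickle
d={}
for n in ("scene","side","wrist"):
    c=viewer.read_camera(n); d[n]=c
    print(n,c["fx"],c["cx"],c["cy"],np.round(c["pose"],3).tolist())
pickle.dump(d,open("cams.pkl","wb"))
for n in d: cv2.imwrite(f"pics/{n}0.png",d[n]["img"][:,:,::-1])
print(env.get_obs())
E
```

```text
pics
scene 366.7545901159594 258.02940756303826 193.96088107345295 [[-0.031, 0.665, -0.746, 1.284], [0.999, 0.013, -0.029, 0.0], [-0.01, -0.746, -0.665, 0.754], [0.0, 0.0, 0.0, 1.0]]
side 429.38317687641756 249.22532675056996 197.2052140800857 [[-0.875, -0.277, 0.396, 0.166], [-0.483, 0.488, -0.727, 0.73], [0.008, -0.828, -0.561, 0.718], [0.0, 0.0, 0.0, 1.0]]
wrist 266.4980391438891 255.55425440172402 192.57487130535037 [[1.0, 0.001, -0.001, 0.651], [0.001, -0.956, -0.295, 0.082], [-0.001, 0.295, -0.956, 0.383], [0.0, 0.0, 0.0, 1.0]]
{'time_s': 0.15, 'qpos': array([ 0.80785424, 18.42826073, -4.01545276, 83.1587687 ,  1.29738415,
       78.54058337, -3.25977742]), 'joint_velocities': array([-0.01889871, -0.09339671, -0.02675664, -0.207732  , -0.01118298,
       -0.09894168,  0.06201753]), 'effort': array([ 2.16972071e-04, -4.91794288e+01, -4.04079035e-01, -3.12878716e+01,
       -6.39387709e-02,  4.04033612e-02,  9.90178205e-05]), 'tool_pos': array([ 6.49601347e-01, -6.15920622e-05,  2.32725252e-01]), 'tool_rot': array([-1.79917736e+02,  7.41670471e-03,  9.00021660e+01]), 'force': array([-0.53537368,  0.0396095 ,  1.09941691]), 'wrist_torque': array([0.0061294 , 0.04577113, 0.01338563]), 'grasp_force': 0.0, 'grip_width': 0.08677020520499441}
```

View pics/scene0.png

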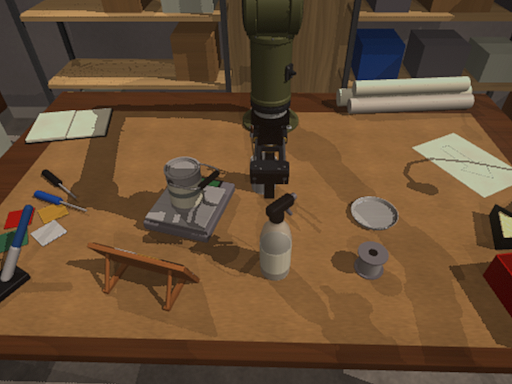

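View pics/side0.png

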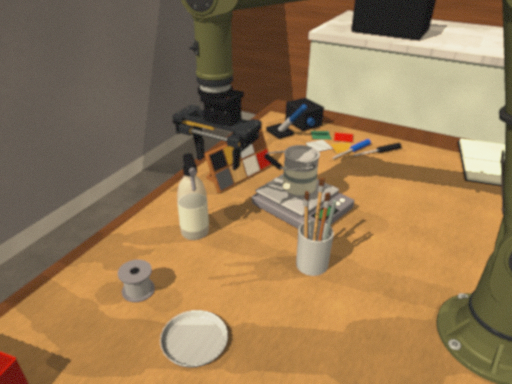

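The scene view shows the tin lid at (183,165), roller near (208,181), spray (275,245), saucer (374,212) and spool (370,260). The side view shows the tin lid at (301,155), roller near (272,160), brushpot (314,250), saucer (195,338), spray (193,210) and spool (136,280).

```bash
cat > h.py <<'E'
import numpy as np,cv2
def ray(c,uv):
    d=np.array([(uv[0]-c["cx"])/c["fx"],(uv[1]-c["cy"])/c["fy"],1.]); P=c["pose"]
    return P[:3,3],P[:3,:3]@d
def plane(c,uv,z):
    o,d=ray(c,uv); return o+d*(z-o[2])/d[2]
def tri(c1,p1,c2,p2):
    o1,d1=ray(c1,p1);o2,d2=ray(c2,p2)
    s=np.linalg.lstsq(np.c_[d1,-d2],o2-o1,rcond=None)[0]
    a,b=o1+d1*s[0],o2+d2*s[1]; return (a+b)/2,np.linalg.norm(a-b)
def proj(c,p):
    P=c["pose"];q=P[:3,:3].T@(np.array(p)-P[:3,3]); return [c["fx"]*q[0]/q[2]+c["cx"],c["fy"]*q[1]/q[2]+c["cy"]]
E
python3 - <<'E'
import pickle; from h import *
d=pickle.load(open("cams.pkl","rb")); S,D,W=d["scene"],d["side"],d["wrist"]
r=np.round
print("tin lid",r(plane(S,(183,165),.173),3),r(plane(D,(301,155),.173),3))
print("roller",tri(S,(208,181),D,(272,160)))
print("saucer",r(plane(S,(374,211),.014),3),r(plane(D,(195,337),.014),3))
print("spray base",r(plane(S,(275,268),.0),3),r(plane(D,(194,230),.0),3)); print("spray head",tri(S,(290,200),D,(190,165)))
print("brush base",r(plane(D,(313,262),.0),3))
print("spool top",r(plane(S,(372,250),.06),3),r(plane(D,(135,271),.06),3))
print("scale", [r(plane(S,p,.055),3) for p in((148,217),(177,178),(235,182),(211,235))])
print("board", [r(plane(S,p,z),3) for p,z in(((90,245),.12),((198,275),.12),((107,293),0),((170,305),0))])
def crop(c,u,v,w,h,n,k): cv2.imwrite(n,cv2.resize(c["img"][v:v+h,u:u+w,::-1],None,fx=k,fy=k,interpolation=cv2.INTER_CUBIC))
a=cv2.resize(S["img"][145:245,135:250],None,fx=3.4,fy=3.4,interpolation=2)
b=cv2.resize(D["img"][135:235,245:360],None,fx=3.4,fy=3.4,interpolation=2)
cv2.imwrite("pics/crop.png",np.hstack([a,b])[:,:,::-1])
cv2.imwrite("pics/w.png",W["img"][:,:,::-1])
E
```

```text
tin lid [ 0.524 -0.225  0.173] [ 0.527 -0.218  0.173]
roller (array([ 0.5829202 , -0.15346808,  0.17166174]), np.float64(0.0052552699636011545))
saucer [0.522 0.302 0.014] [0.518 0.301 0.014]
spray base [0.719 0.018 0.   ] [0.725 0.01  0.   ]
spray head (array([0.70038339, 0.04280131, 0.22033153]), np.float64(0.008603105827955008))
brush base [ 0.401 -0.03   0.   ]
spool top [0.705 0.251 0.06 ] [0.708 0.25  0.06 ]
scale [array([ 0.6  , -0.323,  0.055]), array([ 0.434, -0.277,  0.055]), array([ 0.449, -0.101,  0.055]), array([ 0.661, -0.146,  0.055])]
board [array([ 0.755, -0.402,  0.12 ]), array([ 0.83 , -0.145,  0.12 ]), array([ 0.801, -0.382,  0.   ]), array([ 0.829, -0.225,  0.   ])]
```

View pics/crop.png

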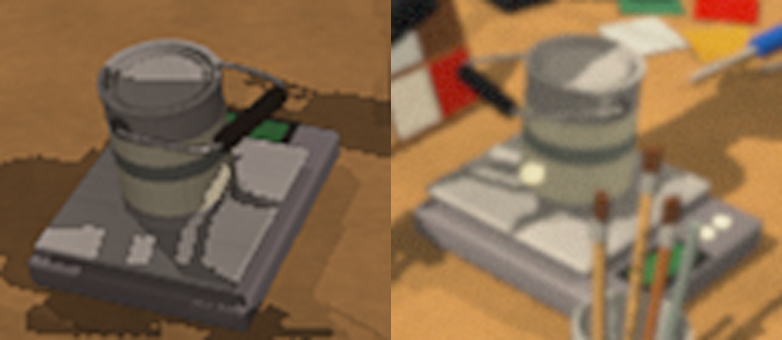

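View pics/wrist0.png

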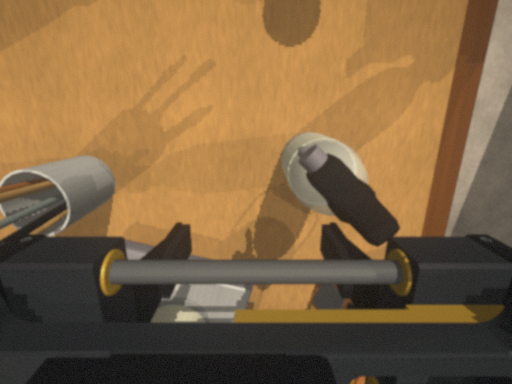

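The crop shows the roller ends at about (222,145)/(283,92) on the left half (scene) and (463,70)/(512,108) on the right half (side). The wrist view shows the pot rim on the left at about (70,190) and the spray at (325,175). Next I refine the roller and work out the hover move.

```bash
cat >> h.py <<'E'
def units(obs,p):
    from scipy.spatial.transform import Rotation as R
    r=R.from_euler("xyz",obs["tool_rot"],degrees=True)
    return np.round(r.inv().apply(np.array(p)-obs["tool_pos"])/.2,4)
E
python3 - <<'E'
import pickle; from h import *
from cell import env
d=pickle.load(open("cams.pkl","rb")); S,D,W=d["scene"],d["side"],d["wrist"]
s=lambda x,y:(135+x/3.4,145+y/3.4); t=lambda x,y:(245+(x-391)/3.4,135+y/3.4)
a,ea=tri(S,s(222,145),D,t(463,70)); b,eb=tri(S,s(283,92),D,t(512,108))
print(a,ea,b,eb,np.linalg.norm(a-b),(a+b)/2, np.degrees(np.arctan2(*(b-a)[[1,0]])))
for n,p in dict(pot=(.4,-.03,0),spray=(.722,.014,0),sprayhd=(.70,.043,.21)).items(): print(n,proj(W,p))
print(units(env.get_obs(),[.583,-.153,.27]))
E
```

```text
[ 0.60769275 -0.16912109  0.17066657] 0.0049178847144137686 [ 0.54786914 -0.13161569  0.17257556] 0.005048466804917586 0.0706340151095954 [ 0.57778094 -0.15036839  0.17162107] 147.9150397946729
pot [np.float64(88.48417865277676), np.float64(188.1512656946019)]
spray [np.float64(304.9645581313063), np.float64(159.20985448250184)]
sprayhd [np.float64(329.9905634963009), np.float64(171.19132478627296)]
[-0.7647 -0.3333 -0.1858]
```

Request:
{"method": "step_arm", "body": {"delta_pos": [[0,0,-0.186],[-0.2,-0.1,-0.186],[-0.4,-0.2,-0.186],[-0.6,-0.3,-0.186],[-0.755,-0.353,-0.186],[-0.755,-0.353,-0.186],[-0.755,-0.353,-0.186],[-0.755,-0.353,-0.186]], "rot": [[0,0,-0.1],[0,0,-0.2],[0,0,-0.3],[0,0,-0.4],[0,0,-0.5],[0,0,-0.6],[0,0,-0.628],[0,0,-0.628]], "gripper": [0.15,0.15,0.15,0.15,0.15,0.15,0.15,0.15]}}

```text
time_s: 1.15
tool_pos: [0.5792, -0.1511, 0.2705]
tool_rot: [-180.0, -0.0, 143.9]
force: [0.8, 0.8, -0.7]
grip_width: 0.0503
grasp_force: 0.0
```

Run:
```python
from h import *; from cell import env,viewer
import pickle
W=viewer.read_camera("wrist"); o=env.get_obs(); pickle.dump((W,o),open("w1.pkl","wb"))
print(o["tool_pos"],o["tool_rot"],o["grip_width"],proj(W,[.578,-.150,.1716]),proj(W,[.525,-.2215,.173]))
cv2.imwrite("pics/w1.png",W["img"][:,:,::-1])
```

```text
[ 0.57926936 -0.15099665  0.27048246] [-1.79988084e+02 -2.31220330e-02  1.43923751e+02] 0.050488407189742145 [np.float64(254.700423159109), np.float64(194.50608589227252)] [np.float64(163.61173152509593), np.float64(194.14375738359888)]
```

View pics/w1.png

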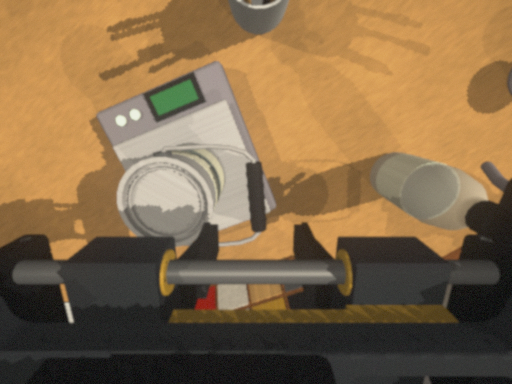

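The wrist view shows the roller running from (253,163) to (260,231) and the lid centred at about (166,198). I turn these into points on their planes.

Run:
```python
from h import *; import pickle
W,o=pickle.load(open("w1.pkl","rb")); z=.1716
m=(W["img"].max(2)<60).astype(np.uint8); m[:155]=0;m[234:]=0;m[:,:235]=0;m[:,285:]=0
n,l,st,ce=cv2.connectedComponentsWithStats(m); k=1+st[1:,4].argmax(); print(st[k],ce[k])
r=cv2.minAreaRect(np.argwhere(l==k)[:,::-1].astype(np.float32)); print(r)
b=cv2.boxPoints(r); b=b[b[:,1].argsort()]; e0,e1=b[:2].mean(0),b[2:].mean(0)
P,Q=plane(W,e0,z),plane(W,e1,z); print(P,Q,np.linalg.norm(P-Q),(P+Q)/2,np.degrees(np.arctan2(*(P-Q)[[1,0]]))-90)
g=cv2.cvtColor(W["img"],cv2.COLOR_RGB2GRAY)
h=cv2.HoughCircles(cv2.medianBlur(g[140:260,100:240],3),cv2.HOUGH_GRADIENT,1,20,param1=80,param2=20,minRadius=35,maxRadius=60)
print(h[0][:4] if h is not None else None)
for c in ([166,198],) if h is None else h[0][:3,:2]+[100,140]: print(plane(W,c,.173))
```

```text
[253 218   2   2   2] [253.5 218.5]
((253.5, 218.5), (1.4142135381698608, 0.0), -135.0)
[ 0.59711266 -0.16605303  0.1716    ] [ 0.59858803 -0.16587881  0.1716    ] 0.0014856145145104708 [ 0.59785035 -0.16596592  0.1716    ] -263.2653229583773
[[60.5 58.5 38.5]
 [80.5 51.5 48.3]]
[ 0.52656176 -0.22697809  0.173     ]
[ 0.53265352 -0.20638457  0.173     ]
```

Run:
```python
from h import *; import pickle
W,o=pickle.load(open("w1.pkl","rb")); z=.1716
print(W["img"][195,250:265].tolist())
g=W["img"].max(2)
m=(g<85).astype(np.uint8); m[:155]=0;m[234:]=0;m[:,:242]=0;m[:,272:]=0
n,l,st,ce=cv2.connectedComponentsWithStats(m); k=1+st[1:,4].argmax(); print(st[k],ce[k])
r=cv2.minAreaRect(np.argwhere(l==k)[:,::-1].astype(np.float32)); print(r)
def rep(e0,e1):
    P,Q=plane(W,e0,z),plane(W,e1,z); print(P,Q,np.linalg.norm(P-Q),(P+Q)/2,np.degrees(np.arctan2(*(P-Q)[[1,0]]))-90)
b=cv2.boxPoints(r); b=b[b[:,1].argsort()]; rep(b[:2].mean(0),b[2:].mean(0)); rep((253.5,163),(260,231))
print(plane(W,(166,199),.173))
```

```text
[[63, 57, 48], [61, 58, 52], [58, 49, 42], [67, 59, 54], [63, 58, 52], [66, 59, 52], [71, 64, 58], [70, 64, 58], [73, 66, 62], [68, 60, 57], [70, 65, 58], [67, 60, 54], [71, 62, 56], [77, 68, 63], [107, 96, 95]]
[247 162  19  70 948] [255.89873418 196.15084388]
((256.04693603515625, 196.53939819335938), (68.65396118164062, 14.467145919799805), 85.03025817871094)
[ 0.55125696 -0.13242098  0.1716    ] [ 0.61211853 -0.1693764   0.1716    ] 0.07120276471704216 [ 0.58168775 -0.15089869  0.1716    ] 58.73369038089095
[ 0.55200467 -0.13246642  0.1716    ] [ 0.61294908 -0.16873609  0.1716    ] 0.070920446646759 [ 0.58247688 -0.15060125  0.1716    ] 59.241978433920195
[ 0.53012705 -0.22295541  0.173     ]
```

Request:
{"method": "step_arm", "body": {"delta_pos": [[-0.006,0.015,0.1],[-0.006,0.015,0.25],[-0.006,0.015,0.4],[-0.006,0.015,0.5],[-0.006,0.015,0.535],[-0.006,0.015,0.535]], "rot": [[0,0,-0.03],[0,0,-0.03],[0,0,-0.03],[0,0,-0.03],[0,0,-0.03],[0,0,-0.03]], "gripper": [-0.17,-0.17,-0.17,-0.17,-0.17,-0.17], "squeeze": 5}}

```text
time_s: 1.95
tool_pos: [0.5822, -0.1492, 0.1638]
tool_rot: [-180.0, -0.0, 146.5]
force: [0.4, 0.1, -0.0]
grip_width: 0.0364
grasp_force: 0.0
```

Request:
{"method": "step_arm", "body": {"delta_pos": [[0,0,0],[0,0,0],[0,0,0],[0,0,0],[0,0,0],[0,0,0]], "rot": [[0,0,0],[0,0,0],[0,0,0],[0,0,0],[0,0,0],[0,0,0]], "gripper": [-0.4,-0.6,-0.7,-0.8,-0.8,-0.8], "squeeze": 5}}

```text
time_s: 2.7
tool_pos: [0.5819, -0.1498, 0.1636]
tool_rot: [-180.0, -0.0, 146.5]
force: [-0.7, -3.5, -0.6]
grip_width: 0.0158
grasp_force: 5.0
```

Run:
```python
from h import *; from cell import env,viewer
o=env.get_obs(); print(o["force"],o["tool_rot"],o["tool_pos"])
D=viewer.read_camera("side"); S=viewer.read_camera("scene")
a=cv2.resize(S["img"][120:245,120:250],None,fx=3,fy=3,interpolation=2)
b=cv2.resize(D["img"][100:225,240:370],None,fx=3,fy=3,interpolation=2)
cv2.imwrite("pics/g1.png",np.hstack([a,b])[:,:,::-1])
```

```text
[-0.69343337 -3.50994722 -0.60884343] [-1.79963672e+02 -6.64024444e-03  1.46527038e+02] [ 0.58189196 -0.14978749  0.16360523]
```

View pics/g1.png

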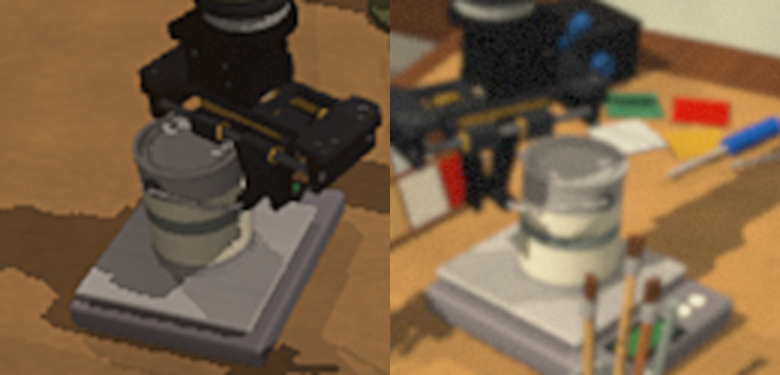

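The gripper has closed to 15.8 mm, which is the roller's diameter. The picture shows the fingers on the roller beside the tin, with the tin upright on the platter. Next I follow the arc.

Request:
{"method": "step_arm", "body": {"delta_pos": [[0,-0.005,0],[0,-0.013,-0.036],[0,-0.025,-0.074],[0,-0.041,-0.111],[0,-0.059,-0.147],[0,-0.081,-0.181],[0,-0.105,-0.212],[0,-0.105,-0.212]], "rot": [[0,0,0],[0,0,0],[0,0,0],[0,0,0],[0,0,0],[0,0,0],[0,0,0],[0,0,0]], "gripper": [-0.8,-0.8,-0.8,-0.8,-0.8,-0.8,-0.8,-0.8]}}

```text
time_s: 3.8
tool_pos: [0.5709, -0.1671, 0.2071]
tool_rot: [180.0, 0.1, 146.5]
force: [0.1, -2.0, -0.1]
grip_width: 0.016
grasp_force: 5.0
```

Request:
{"method": "step_arm", "body": {"delta_pos": [[0,-0.027,-0.03],[0,-0.057,-0.058],[0,-0.089,-0.082],[0,-0.123,-0.102],[0,-0.158,-0.12],[0,-0.195,-0.134],[0,-0.195,-0.134]], "rot": [[0,0,0],[0,0,0],[0,0,0],[0,0,0],[0,0,0],[0,0,0],[0,0,0]], "gripper": [-0.8,-0.8,-0.8,-0.8,-0.8,-0.8,-0.8]}}

```text
time_s: 4.68
tool_pos: [0.5497, -0.2005, 0.2347]
tool_rot: [180.0, 0.2, 146.5]
force: [3.3, 0.5, 5.1]
grip_width: 0.0164
grasp_force: 5.0
```

Request:
{"method": "step_arm", "body": {"delta_pos": [[0,-0.025,-0.016],[0,-0.05,-0.024],[0,-0.075,-0.031],[0,-0.1,-0.035],[0,-0.125,-0.038],[0,-0.145,-0.039],[0,-0.145,-0.039]], "rot": [[0,0,0],[0,0,0],[0,0,0],[0,0,0],[0,0,0],[0,0,0],[0,0,0]], "gripper": [-0.8,-0.8,-0.8,-0.8,-0.8,-0.8,-0.8]}}

```text
time_s: 5.55
tool_pos: [0.5327, -0.2242, 0.2407]
tool_rot: [-180.0, 0.0, 146.5]
force: [1.8, -0.6, 2.9]
grip_width: 0.0158
grasp_force: 5.0
```

Run:
```python
from h import *; from cell import env,viewer
o=env.get_obs(); print(o["force"],o["tool_rot"],o["tool_pos"])
D=viewer.read_camera("side"); S=viewer.read_camera("scene")
a=cv2.resize(S["img"][120:245,120:250],None,fx=3,fy=3,interpolation=2)
b=cv2.resize(D["img"][100:225,240:370],None,fx=3,fy=3,interpolation=2)
cv2.imwrite("pics/g2.png",np.hstack([a,b])[:,:,::-1])
```

```text
[ 1.81200864 -0.55066561  2.88103568] [-1.79974630e+02  4.38960937e-04  1.46499370e+02] [ 0.53274869 -0.2241941   0.24071107]
```

View pics/g2.png

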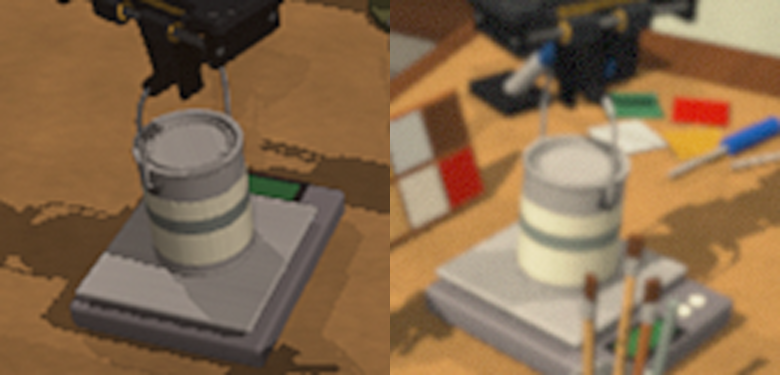

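The bail stands upright over the tin, which is still flat on the platter. Now I grip firmly and lift slowly.

Request:
{"method": "step_arm", "body": {"delta_pos": [[0,0,0],[0,0,0],[0,0,0],[0,0,-0.01],[0,0,-0.025],[0,0,-0.05],[0,0,-0.08],[0,0,-0.11],[0,0,-0.14],[0,0,-0.17],[0,0,-0.19],[0,0,-0.2],[0,0,-0.2],[0,0,-0.2],[0,0,-0.2],[0,0,-0.2]], "rot": [[0,0,0],[0,0,0],[0,0,0],[0,0,0],[0,0,0],[0,0,0],[0,0,0],[0,0,0],[0,0,0],[0,0,0],[0,0,0],[0,0,0],[0,0,0],[0,0,0],[0,0,0],[0,0,0]], "gripper": [-1,-1,-1,-1,-1,-1,-1,-1,-1,-1,-1,-1,-1,-1,-1,-1], "squeeze": 40}}

```text
time_s: 7.65
tool_pos: [0.533, -0.2235, 0.2806]
tool_rot: [-180.0, -0.0, 146.6]
force: [-1.1, -0.8, -7.6]
grip_width: 0.0149
grasp_force: 39.8
```

Run:
```python
from h import *; from cell import env
o=env.get_obs(); print(o["tool_pos"],[ (p,units(o,p)) for p in ([.555,-.12,.281],[.555,.08,.281],[.52,.3015,.281])])
```

```text
[ 0.53303996 -0.22354921  0.28061162] [([0.555, -0.12, 0.281], array([ 0.1938,  0.4925, -0.0019])), ([0.555, 0.08, 0.281], array([ 0.745 ,  1.3269, -0.0018])), ([0.52, 0.3015, 0.281], array([ 1.5014e+00,  2.1545e+00, -1.6000e-03]))]
```

Request:
{"method": "step_arm", "body": {"delta_pos": [[0.004,0.008,0],[0.012,0.024,0],[0.027,0.055,0],[0.046,0.094,0],[0.07,0.141,0],[0.097,0.196,0],[0.126,0.255,0],[0.155,0.314,0],[0.184,0.372,0],[0.213,0.431,0],[0.242,0.49,0],[0.271,0.549,0],[0.3,0.608,0],[0.325,0.659,0],[0.348,0.706,0],[0.368,0.745,0],[0.379,0.768,0],[0.387,0.784,0],[0.387,0.784,0],[0.387,0.784,0]], "rot": [[0,0,0],[0,0,0],[0,0,0],[0,0,0],[0,0,0],[0,0,0],[0,0,0],[0,0,0],[0,0,0],[0,0,0],[0,0,0],[0,0,0],[0,0,0],[0,0,0],[0,0,0],[0,0,0],[0,0,0],[0,0,0],[0,0,0],[0,0,0]], "gripper": [-1,-1,-1,-1,-1,-1,-1,-1,-1,-1,-1,-1,-1,-1,-1,-1,-1,-1,-1,-1]}}

```text
time_s: 10.15
tool_pos: [0.5549, -0.0506, 0.2807]
tool_rot: [-180.0, 0.0, 146.5]
force: [-0.3, -0.0, -8.2]
grip_width: 0.0149
grasp_force: 39.8
```

Request:
{"method": "step_arm", "body": {"delta_pos": [[0.004,0.006,0],[0.012,0.019,0],[0.029,0.044,0],[0.05,0.075,0],[0.075,0.113,0],[0.104,0.156,0],[0.135,0.203,0],[0.166,0.25,0],[0.197,0.297,0],[0.228,0.344,0],[0.259,0.391,0],[0.29,0.438,0],[0.321,0.485,0],[0.348,0.525,0],[0.373,0.563,0],[0.393,0.594,0],[0.406,0.613,0],[0.414,0.625,0],[0.414,0.625,0],[0.414,0.625,0]], "rot": [[0,0,0],[0,0,0],[0,0,0],[0,0,0],[0,0,0],[0,0,0],[0,0,0],[0,0,0],[0,0,0],[0,0,0],[0,0,0],[0,0,0],[0,0,0],[0,0,0],[0,0,0],[0,0,0],[0,0,0],[0,0,0],[0,0,0],[0,0,0]], "gripper": [-1,-1,-1,-1,-1,-1,-1,-1,-1,-1,-1,-1,-1,-1,-1,-1,-1,-1,-1,-1]}}

```text
time_s: 12.65
tool_pos: [0.5548, 0.0994, 0.2808]
tool_rot: [-180.0, 0.0, 146.5]
force: [0.6, 0.0, -7.3]
grip_width: 0.0151
grasp_force: 39.8
```

Run:
```python
from h import *; from cell import env,viewer
S=viewer.read_camera("scene"); D=viewer.read_camera("side"); o=env.get_obs()
# saucer: bright low-saturation blob in each view, ellipse of rim
for n,c,(u,v) in (("S",S,(374,212)),("D",D,(195,338))):
    hs=cv2.cvtColor(c["img"],cv2.COLOR_RGB2HSV); m=((hs[...,1]<70)&(hs[...,2]>90)).astype(np.uint8)
    w=np.zeros_like(m); w[v-40:v+40,u-50:u+50]=1; m*=w
    k=max(cv2.findContours(m,0,cv2.CHAIN_APPROX_NONE)[0],key=cv2.contourArea)
    h=cv2.convexHull(k)
    pts=np.array([plane(c,p[0],.014) for p in h]); (x,y),r=cv2.minEnclosingCircle(pts[:,:2].astype(np.float32))
    e=cv2.fitEllipse(pts[:,:2].astype(np.float32)); print(n,x,y,r,e)
print(o["tool_pos"],o["force"],units(o,[.52,.3015,o["tool_pos"][2]]))
```

```text
S 0.5245778560638428 0.300922155380249 0.06773828715085983 ((0.5227751135826111, 0.2987406849861145), (0.12468686699867249, 0.13449035584926605), 69.72262573242188)
D 0.5201708674430847 0.30021247267723083 0.0670522078871727 ((0.5204529762268066, 0.30004918575286865), (0.13097356259822845, 0.1332080215215683), 40.147621154785156)
[0.55482026 0.09941664 0.28078744] [ 0.44275979  0.16406774 -7.6013743 ] [ 7.027e-01  7.467e-01 -3.000e-04]
```

Request:
{"method": "step_arm", "body": {"delta_pos": [[0.005,0.005,0],[0.016,0.017,0],[0.042,0.045,0],[0.077,0.082,0],[0.119,0.126,0],[0.169,0.181,0],[0.222,0.237,0],[0.275,0.293,0],[0.328,0.35,0],[0.381,0.407,0],[0.434,0.463,0],[0.487,0.52,0],[0.54,0.576,0],[0.585,0.625,0],[0.627,0.67,0],[0.662,0.707,0],[0.683,0.729,0],[0.697,0.744,0],[0.697,0.744,0],[0.697,0.744,0]], "rot": [[0,0,0],[0,0,0],[0,0,0],[0,0,0],[0,0,0],[0,0,0],[0,0,0],[0,0,0],[0,0,0],[0,0,0],[0,0,0],[0,0,0],[0,0,0],[0,0,0],[0,0,0],[0,0,0],[0,0,0],[0,0,0],[0,0,0],[0,0,0]], "gripper": [-1,-1,-1,-1,-1,-1,-1,-1,-1,-1,-1,-1,-1,-1,-1,-1,-1,-1,-1,-1]}}

```text
time_s: 15.25
tool_pos: [0.5207, 0.3003, 0.2807]
tool_rot: [-180.0, 0.0, 146.5]
force: [-0.1, 0.1, -7.8]
grip_width: 0.0146
grasp_force: 39.8
```

Request:
{"method": "step_arm", "body": {"delta_pos": [[0,0,0.05],[0,0,0.1],[0,0,0.16],[0,0,0.22],[0,0,0.27],[0,0,0.3],[0,0,0.31],[0,0,0.31],[0,0,0.31],[0,0,0.31],[0,0,0.31],[0,0,0.31],[0,0,0.31],[0,0,0.31]], "rot": [[0,0,0],[0,0,0],[0,0,0],[0,0,0],[0,0,0],[0,0,0],[0,0,0],[0,0,0],[0,0,0],[0,0,0],[0,0,0],[0,0,0],[0,0,0],[0,0,0]], "gripper": [-1,-1,-1,-1,-1,-1,-1,-1,-1,-1,-1,-1,-1,-1]}}

```text
time_s: 17.0
tool_pos: [0.5205, 0.3009, 0.2188]
tool_rot: [-180.0, 0.0, 146.6]
force: [0.5, -0.3, -7.6]
grip_width: 0.0143
grasp_force: 39.8
```

Run:
```python
from h import *; from cell import env,viewer
D=viewer.read_camera("side"); S=viewer.read_camera("scene"); o=env.get_obs(); print(o["tool_pos"],o["force"])
import pickle; pickle.dump((S,D,o),open("s1.pkl","wb"))
a=cv2.resize(S["img"][120:245,310:440],None,fx=3,fy=3,interpolation=2)
b=cv2.resize(D["img"][255:380,130:260],None,fx=3,fy=3,interpolation=2)
cv2.imwrite("pics/p1.png",np.hstack([a,b])[:,:,::-1])
```

```text
[0.52045444 0.3008581  0.2187246 ] [-1.71585500e-03  1.48860267e-01 -8.20537182e+00]
```

View pics/p1.png

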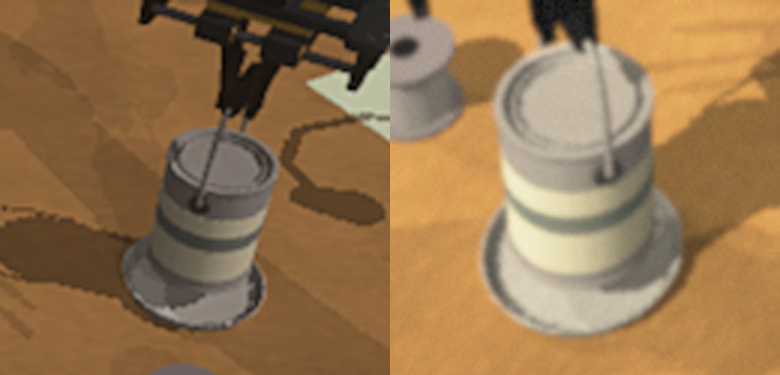

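The picture shows the tin hanging upright over the saucer, with its lid centred at about (222,161) in the left crop and (575,102) in the right one.

Run:
```python
from h import *; import pickle
S,D,o=pickle.load(open("s1.pkl","rb"))
ps=(310+222/3,120+161/3); pd=(130+(575-390)/3,255+102/3)
print(tri(S,ps,D,pd),plane(S,ps,.151),plane(D,pd,.151))
# bottom edge of the tin, (left,right) label sides at mid height -> axis check
for c,q in ((S,(310+(152+247)/6,120+258/3)),(D,(130+(505+650-780)/6,255+250/3))): print(plane(c,q,.06))
```

```text
(array([0.51674403, 0.30144969, 0.14761338]), np.float64(0.0036388219409853487)) [0.52263033 0.30096283 0.151     ] [0.51399957 0.30217359 0.151     ]
[0.54990502 0.29432868 0.06      ]
[0.497417   0.33350438 0.06      ]
```

Request:
{"method": "step_arm", "body": {"delta_pos": [[-0.008,0.005,0.02],[-0.008,0.005,0.04],[-0.008,0.005,0.06],[-0.008,0.005,0.08],[-0.008,0.005,0.095],[-0.008,0.005,0.105],[-0.008,0.005,0.11],[-0.008,0.005,0.11],[-0.008,0.005,0.11]], "rot": [[0,0,0],[0,0,0],[0,0,0],[0,0,0],[0,0,0],[0,0,0],[0,0,0],[0,0,0],[0,0,0]], "gripper": [-1,-1,-1,-1,-1,-1,-1,-1,-1]}}

```text
time_s: 18.23
tool_pos: [0.5224, 0.3008, 0.1969]
tool_rot: [180.0, 0.0, 146.5]
force: [-1.0, 0.1, -7.7]
grip_width: 0.0149
grasp_force: 39.8
```

Request:
{"method": "step_arm", "body": {"delta_pos": [[0,0,0.005],[0,0,0.01],[0,0,0.015],[0,0,0.02],[0,0,0.022],[0,0,0.022]], "rot": [[0,0,0],[0,0,0],[0,0,0],[0,0,0],[0,0,0],[0,0,0]], "gripper": [-1,-1,-1,-1,-1,-1]}}

```text
time_s: 18.98
tool_pos: [0.5223, 0.3008, 0.1923]
tool_rot: [-180.0, 0.0, 146.6]
force: [0.7, -0.0, -7.9]
grip_width: 0.0148
grasp_force: 39.8
```

Request:
{"method": "step_arm", "body": {"delta_pos": [[0,0,0.004],[0,0,0.008],[0,0,0.012],[0,0,0.016],[0,0,0.016],[0,0,0.016]], "rot": [[0,0,0],[0,0,0],[0,0,0],[0,0,0],[0,0,0],[0,0,0]], "gripper": [-1,-1,-1,-1,-1,-1]}}

```text
time_s: 19.73
tool_pos: [0.5224, 0.3009, 0.1893]
tool_rot: [180.0, 0.0, 146.6]
force: [0.5, 1.0, -7.4]
grip_width: 0.0144
grasp_force: 39.8
```

Request:
{"method": "step_arm", "body": {"delta_pos": [[0,0,0.003],[0,0,0.006],[0,0,0.009],[0,0,0.012],[0,0,0.012]], "rot": [[0,0,0],[0,0,0],[0,0,0],[0,0,0],[0,0,0]], "gripper": [-1,-1,-1,-1,-1]}}

```text
time_s: 20.35
tool_pos: [0.5229, 0.3012, 0.1882]
tool_rot: [179.9, 0.1, 146.6]
force: [-1.3, -0.3, 4.2]
grip_width: 0.0146
grasp_force: 39.8
```

Request:
{"method": "step_arm", "body": {"delta_pos": [[0,0,-0.002],[0,0,-0.002],[0,0,-0.002],[0,0,-0.002],[0,0,-0.002],[0,0,-0.002],[0,0,-0.002]], "rot": [[0,0,0],[0,0,0],[0,0,0],[0,0,0],[0,0,0],[0,0,0],[0,0,0]], "gripper": [-1,-0.6,-0.5,-0.4,-0.2,0,0], "squeeze": 5}}

```text
time_s: 21.22
tool_pos: [0.5223, 0.3008, 0.1871]
tool_rot: [-180.0, 0.0, 146.6]
force: [0.1, 0.2, 0.6]
grip_width: 0.0417
grasp_force: 0.0
```

Request:
{"method": "step_arm", "body": {"delta_pos": [[0,0,-0.05],[0,0,-0.12],[0,0,-0.2],[0,0,-0.3],[0,0,-0.4],[0,0,-0.5],[0,0,-0.5],[0,0,-0.5]], "rot": [[0,0,0],[0,0,0],[0,0,0],[0,0,0],[0,0,0],[0,0,0],[0,0,0],[0,0,0]], "gripper": [0,0,0,0,0,0,0,0]}}

```text
time_s: 22.22
tool_pos: [0.5222, 0.3007, 0.2869]
tool_rot: [-180.0, 0.0, 146.6]
force: [-0.2, -0.2, -0.6]
grip_width: 0.0434
grasp_force: 0.0
```

Run:
```python
from h import *; from cell import env,viewer
D=viewer.read_camera("side"); S=viewer.read_camera("scene"); o=env.get_obs(); print(o["tool_pos"],o["force"])
a=cv2.resize(S["img"][120:245,310:440],None,fx=3,fy=3,interpolation=2)
b=cv2.resize(D["img"][255:380,130:260],None,fx=3,fy=3,interpolation=2)
cv2.imwrite("pics/p2.png",np.hstack([a,b])[:,:,::-1])
```

```text
[0.52197007 0.30048729 0.28618367] [-0.29162758 -0.09065439  0.18124146]
```

View pics/p2.png

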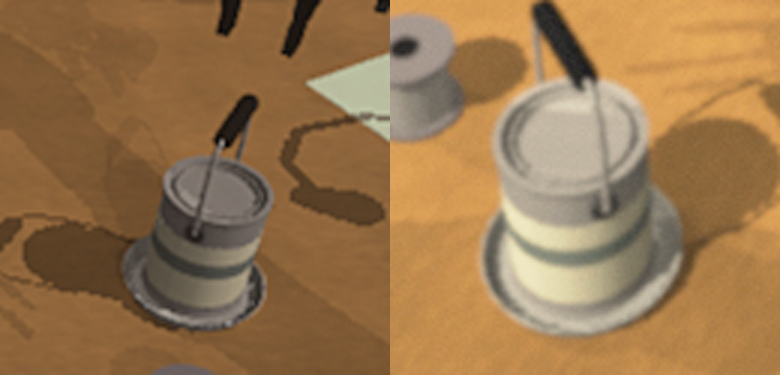

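The picture shows the tin standing flat and centred in the saucer with its bail up, and the fingers well clear of it.

```bash
python3 -c "
from cell import env; print(env.sign_off())"
```

```text
the job is handed in; nothing more can be done
None
```

The job is handed in at about 22 s of the 61 s allowed: the last picture shows the tin standing in the drip saucer, bail up and gripper clear. The sign-off returned no verdict.

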